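# Tuck a flashing under a lapped vent flap and hold it pressed flat

### The arm

A 6-joint arm with a two-finger parallel gripper is mounted at the origin on a cart in front of the work surface, level with it; the furniture and walls round the work are solid. World frame = base frame: x ahead of the robot, y to its left, z up, the work surface at z = 0. Lengths are in mm, angles in rad, forces in N, time in s.
With the tool pointing down it reaches from about 300 to 875 mm from the base axis. Payload 6.4 kg.
Tool frame: the origin (TCP) lies on the centre line of the jaws, within the pads' length; the fingertips stand 8 mm ahead of it and the grasp point (between the pads) lies 11 mm behind it; z points along the fingers, y is the line along which they close (so a half turn about z gives the same grasp; the last joint's range is limited). The gripper opens to 88 mm and grips with 3 to 60 N. Pads are 18 mm wide; open, the fingers measure 123 mm over their backs; the gripper's body (75 mm by 187 mm) begins 45 mm behind the grasp point.
Start: joints at [0.953, 0.181, 1.607, -0, 1.354, -0.206], TCP at [230.14, 526.951, 246.714] pointing down, gripper open.
Joint ranges: [-2.99, 2.99], [-0.89, 2.07], [0.3, 2.58], [-1.14, 4.28], [0, 2.63], [-3.12, 3.12]. Speed limits (rad/s): [2.57, 2.57, 3.01, 3.14, 3.14, 3.14].

### API

Orientations are given as a rotation vector (axis times angle).
In Python, from workcell import status, imaging, r gives the robot as it stands.
- The arm moves only by the tool step_arm, never from a script. Its argument "moves" is a list that holds one entry, the list of rows, each a list of 4 numbers: the shift along the tool's x, y, z in m, then the turn about the tool's z in rad. In form: [[[dx, dy, dz, spin], ...]]. A call has 1 to 10 rows; each row is the pose to reach, as a shift and turn from the pose commanded when the call began, along the tool's axes at that moment; what a row does not reach only later rows make up. A row lasts 1/12 s, in which the tool goes at most 41.7 mm and 7.16 degrees, less where a joint would pass 70% of its speed; a pose out of reach is approached as far as the arm can. A call with a gripper value outside its range is refused whole. "jaw" is the opening, from -1 (shut) to 1 (fully open), set as the call begins (left out, the last holds). The fingers move at their own pace and stop on an object; "force" is the grip in N (left out, the last holds). Time passes only in rows, so rows that repeat a pose let the fingers close. It gives the time, the measured TCP pose, the force, the opening and the grip force at its end, in the units of the state.
- status.get_state(): the state, without advancing time (a new reading comes with each control period).
- imaging.grab_frame(name): name is "scene" or "side" or "wrist"; returns (picture, depth): 420x560x3 uint8, red, green, blue; 420x560 float32, mm along the optical axis (not along the pixel's ray), 0 where there is no reading.
- imaging.camera_model(name): a dict with "intrinsics" (3x3 intrinsics, pixels), "rvec" (rotation vector, rad) and "tvec" (3), from world to camera coordinates, as OpenCV has them. Camera axes: x right, y down, z forward; pixel columns grow to the right and rows downward; lengths in mm; the calibration is good to about 2 mm. A picture is of the moment at which its call begins: read the wrist's pose just before it. camera_model takes no time and is no camera call; for the wrist camera it gives the pose at the moment of the call.
- r.hand_in(): hands the job in; it is judged then, once.
The state is a dict: "time": time; "joint_positions": joint angles; "qd": joint speeds; "tau": joint torques, N m; "ee_pos": TCP position; "orientation": TCP orientation; "force": force on the tool from outside, world axes, zero at the start; "torque": the same for the moment, N m; "finger_gap": opening from 0.0 (shut) to 1.0 (fully open); "finger_force": force on a finger pad.
Only numpy, scipy, OpenCV 4.12 (cv2) and the standard library are available. Lean on these libraries where they do the work, as an engineer would, in place of code of your own. Each camera call takes 0.05 s, during which the arm holds its last target. There are 200 camera calls.

### The job

Pick up the flashing, which has a red grip, set it flat on the grey vent panel, and slide its front edge under the black flap, centred and square, until the blue lap line has gone out of sight beneath the flap's lip; never lift the flap or disturb the other things on the bench. Finish while still holding the flashing, pressed down flat on the panel with a steady push of about 10 N.

Things in the scene. Friction and masses are not known exactly. Their poses are not given: they have to be found in the camera images.
- flashing: Loose aluminium flashing, about 0.12 kg: flat plate 110 mm wide (y), 4 mm thick, from x = -20 (heel) to +80 mm (front edge), with an upright seam along y at x = 0, 4 mm thick, 49 mm high. On the seam's middle a red grip 12 mm thick (x), 50 mm long (y), z = 10 to 50 mm. Origin: plate's underside below the seam. Starts flat on the bench, grip up.
- flashing_edge (a point): Middle of the flashing's front edge, underside (flashing x = 80 mm, z = 0). The blue lap line, 3 mm wide, crosses the plate's top 27 to 30 mm back from this edge.
- flashing_heel (a point): Middle of the flashing's rear edge, underside (flashing x = -20 mm, z = 0).
- flashing_grip (a point): Top of the red grip, middle (flashing x = 0, z = 50 mm).
- panel: Grey vent panel fixed to the bench: board 175 mm (x) by 150 mm (y), 12 mm thick. Origin: centre of its underside, on the bench; +x points from the bare front apron (x = -87 to +20 mm; only two screw heads 1.5 mm high at x = -78, y = +-68 mm) to the black flap, which covers x = 20 to 75 mm, y = -63 to +63 mm.
- panel_lip (a point): Point on the board's top straight below the middle of the flap's lip (panel x = 20, y = 0, z = 12 mm). At rest the flap's underside is 6 mm above the board, flaring to about 9 mm at the lip; its top is 10 to 14 mm above the board. A stop block under it lets an edge enter 45 mm at most.
- flap (a joint): Hinge of the flap at panel x = 75 mm, in rad: 0 = lying down at rest, grows as the lip is lifted (0.1 is about 5.5 mm at the lip). A weak spring and its weight hold it down with about 0.6 N at the lip.
- glue_bottle: Bystander: white glue bottle with red nozzle, 42 mm across, 119 mm tall, standing; origin at the centre of its base.
- nipper: Bystander: nippers with blue handles, 62 x 140 x 16 mm, lying; origin at the centre of the underside.
- tape_white: Bystander: white tape roll, 72 mm across, 20 mm high, lying; origin at the centre of the underside.
- marker_1: Bystander: white marker with blue cap, 14 x 131 x 14 mm, lying; origin at the centre of the underside.

How it is judged:
By the outcome, as a careful person would: the job done as asked, in the order asked, and still so for the second after the job is handed in, while the arm keeps its last pose, push and grip.
It also fails if it takes over 42 s, if anything falls off the work surface, if the arm or the gripper's body presses on something with over 40 N, if the wrist force passes 120 N, or if a joint passes its speed limit or range.

## Working session

There is one attempt and no reset: what is moved stays moved. The work goes in short steps, Python scripts to look and compute and a tool call to move; the robot and the scene stay as the last step left them, time stands still between calls to the robot, and variables do not carry over. Pictures are saved under pics/ and viewed, at most 12 in all, crops included, and the job is handed in when it is done.

Besides the shell and the picture viewer there is one more tool, called after "Call:" as a command line: name --argument value ..., lists and objects as JSON in quotes. step_arm: Moves the arm, as the interface text tells. Its arguments: {"type":"object","properties":{"moves":{"type":"array","items":{"type":"array","items":{"type":"array","items":{"type":"number"}}}},"jaw":{"type":"number"},"force":{"type":"number"}},"required":["moves"]}

```bash
mkdir -p pics; ls
cat > h.py <<'E'
import numpy as np, cv2
from workcell import status, imaging, r
def cam(n):
    m=imaging.camera_model(n);K=np.array(m["intrinsics"],float);R=cv2.Rodrigues(np.array(m["rvec"],float))[0];t=np.array(m["tvec"],float).ravel()
    return K,R,t
def ray(c,u,v):
    K,R,t=c;d=R.T@np.linalg.inv(K)@np.array([u,v,1.]);return -R.T@t,d
def plane(c,u,v,z):
    o,d=ray(c,u,v);return o+d*(z-o[2])/d[2]
def tri(rays):
    A=0;b=0
    for o,d in rays:
        d=d/np.linalg.norm(d);P=np.eye(3)-np.outer(d,d);A=A+P;b=b+P@o
    return np.linalg.solve(A,b)
def proj(c,p):
    K,R,t=c;q=K@(R@np.asarray(p,float)+t);return q[:2]/q[2]
def cloud(c,D):
    K,R,t=c;v,u=np.indices(D.shape);P=np.stack([(u-K[0,2])/K[0,0]*D,(v-K[1,2])/K[1,1]*D,D],-1)
    return (P-t)@R
E
python3 - <<'E'
from h import *
print(status.get_state())
ims=[]
for n in("scene","side"):
    im,D=imaging.grab_frame(n);np.savez(f"pics/{n}0.npz",im=im,D=D);cv2.imwrite(f"pics/{n}0.png",im[...,::-1]);
    c=cam(n);print(n,-c[1].T@c[2],c[0])
E
```

```text
pics
{'time': 0.0, 'joint_positions': array([ 9.52718744e-01,  1.81514258e-01,  1.60796518e+00, -7.14917246e-06,
        1.35382180e+00, -2.06299411e-01]), 'qd': array([-5.69268768e-04, -1.41949176e-03, -4.28347909e-05, -1.09746356e-03,
        1.90619084e-03,  1.51618564e-03]), 'tau': array([-8.45970535e-04, -4.33876634e+01, -3.41841602e+01,  7.00803380e-02,
        3.87306407e-02, -7.48016851e-05]), 'ee_pos': array([229.82122061, 526.51744024, 245.84589228]), 'orientation': array([-6.42118301e-01, -3.07457677e+00,  2.46293046e-03]), 'force': array([-0.43529049,  0.66770143,  0.52147883]), 'torque': array([ 0.03620134,  0.04129285, -0.00141983]), 'finger_force': 0.0, 'finger_gap': 0.9996020526244866}
scene [  122.11454247 -1053.60395044   558.88066744] [[474.55121469   0.         273.47005953]
 [  0.         474.55121469 212.74613321]
 [  0.           0.           1.        ]]
side [  193.04810523 -1041.10437201   443.33858729] [[422.20810826   0.         285.92214424]
 [  0.         422.20810826 213.05496352]
 [  0.           0.           1.        ]]
```

View pics/scene0.png

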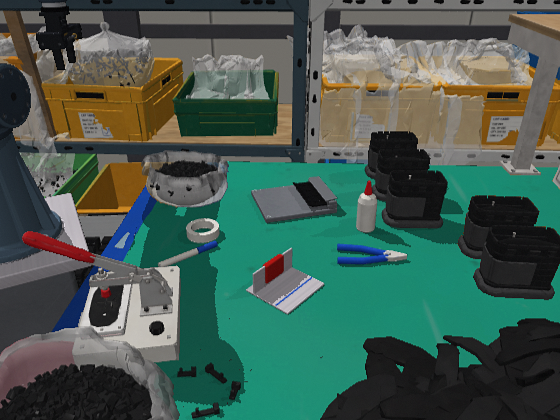

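View pics/side0.png

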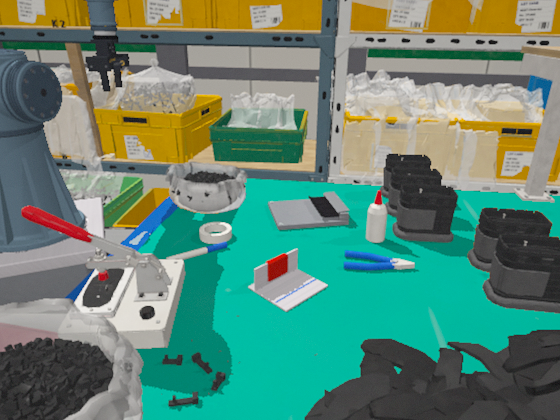

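The scene view shows the flashing at about (285,283), with its red grip at (274,267) and the blue line at (293,290). The panel is at (297,200) with the flap to its right. The side view agrees, with the grip at (277,266) and the panel at (308,211). Next I'll measure these.

Run:
```python
from h import *
def box(n):
    return {"scene":((235,330,240,320),(240,350,165,228)),"side":((240,335,240,312),(258,360,185,235))}[n]
R={}
for n in("scene","side"):
    z=np.load(f"pics/{n}0.npz");im,D=z["im"].astype(int),z["D"];c=cam(n);P=cloud(c,D)
    f,p=box(n)
    def sub(b): m=np.zeros(D.shape,bool);m[b[2]:b[3],b[0]:b[1]]=1;return m&(D>0)
    red=sub(f)&(im[...,0]>120)&(im[...,1]<70)&(im[...,2]<70)
    blue=sub(f)&(im[...,2]>im[...,0]+60)&(im[...,2]>im[...,1]+40)
    grey=(abs(im[...,0]-im[...,1])<25)&(im[...,0]>90)
    tableZ=np.median(P[sub(f)&(im[...,1]>im[...,0]+60)][:,2]);print(n,"table z",tableZ)
    for nm,m in(("red",red),("blue",blue)):
        q=P[m];print(nm,m.sum(),np.median(q,0).round(1),"z",np.percentile(q[:,2],[2,50,98]).round(1))
        rr=cv2.minAreaRect(q[:,:2].astype(np.float32));print("  rect",rr)
        v,u=np.nonzero(m);R[n,nm]=(c,u.mean(),v.mean())
    q=P[sub(f)&grey];q=q[(q[:,2]>1.5)&(q[:,2]<8)];print("plate",len(q),np.median(q[:,2]),cv2.minAreaRect(q[:,:2].astype(np.float32)))
    q=P[sub(p)&grey];q=q[(q[:,2]>7)&(q[:,2]<17)];print("board",len(q),np.median(q[:,2]),cv2.minAreaRect(q[:,:2].astype(np.float32)))
    q=P[sub(p)];q=q[(q[:,2]>7)&(q[:,2]<32)];print("board+flap",len(q),cv2.minAreaRect(q[:,:2].astype(np.float32)))
    dark=sub(p)&(im.max(2)<60)&(P[...,2]>15);q=P[dark];print("dark",len(q),np.percentile(q[:,2],[2,50,98]),cv2.minAreaRect(q[:,:2].astype(np.float32)))
for nm in("red","blue"):
    print("tri",nm,tri([ray(*R[n,nm]) for n in("scene","side")]))
```

```text
scene table z -0.9107937094208359
red 86 [ 442.  -414.5   48.7] z [46.4 48.7 50.8]
  rect ((444.2789001464844, -413.155517578125), (49.330989837646484, 11.093731880187988), 20.082773208618164)
blue 82 [ 462.7 -460.8    3.4] z [1.5 3.4 5.1]
  rect ((464.3930358886719, -460.30242919921875), (104.81697082519531, 6.382203102111816), 22.72793197631836)
plate 1546 3.1440539145967 ((455.720458984375, -442.22100830078125), (111.32733154296875, 99.73235321044922), 21.869583129882812)
board 1337 10.914535838435778 ((616.1195068359375, -156.57174682617188), (149.56126403808594, 152.21815490722656), 79.21387481689453)
board+flap 2313 ((628.154541015625, -160.9440155029297), (154.37142944335938, 179.15011596679688), 78.04557037353516)
dark 465 [17.12145099 21.22760121 25.25524142] ((677.1232299804688, -175.03982543945312), (138.87667846679688, 65.7337875366211), 79.0615463256836)
side table z -0.7947859969107707
red 388 [ 443.7 -418.6   34.6] z [13.6 34.6 49.9]
  rect ((445.72930908203125, -414.4592590332031), (52.920654296875, 12.009285926818848), 21.41762924194336)
blue 53 [ 462.7 -459.5    3.4] z [2.  3.4 4.5]
  rect ((465.6070251464844, -458.6750183105469), (102.58287048339844, 4.952212333679199), 22.082561492919922)
plate 1578 3.283646580113026 ((455.47003173828125, -441.8011474609375), (111.81763458251953, 99.8023452758789), 21.977327346801758)
board 1274 10.89821678736488 ((624.7670288085938, -161.2281036376953), (152.4719696044922, 172.47230529785156), 78.6224136352539)
board+flap 1897 ((627.567138671875, -160.33255004882812), (155.39869689941406, 178.4488983154297), 78.31214141845703)
dark 320 [19.05045576 21.10241861 25.23182927] ((670.1080932617188, -169.51779174804688), (125.88648223876953, 46.40932846069336), 78.27560424804688)
tri red [ 484.10753761 -326.90012017  -23.65559927]
tri blue [ 461.11020793 -463.83524787    6.11120698]
```

```bash
cat >> h.py <<'E'
def go(x,y,z,yaw,pr=True):
    """shift in tool axes (m) and spin (rad) from the present pose to world x,y,z (mm), tool-y heading yaw (deg)"""
    s=status.get_state();R=cv2.Rodrigues(s["orientation"])[0];d=R.T@(np.array([x,y,z])-s["ee_pos"])
    now=np.degrees(np.arctan2(R[1,1],R[0,1]));sp=-(yaw-now+180)%360-180 if 0 else -((yaw-now+180)%360-180)
    print("at",s["ee_pos"].round(1),"yaw",round(now,2),"t",round(s["time"],2),"F",s["force"].round(1),"gap",round(s["finger_gap"],3),"ff",round(s["finger_force"],1))
    print("shift mm",d.round(1),"spin",round(np.radians(sp),4), "tilt",R[:,2].round(4))
E
python3 - <<'E'
from h import *
go(445,-414,246,-68)
c=cam("wrist");s=status.get_state();R=cv2.Rodrigues(s["orientation"])[0]
print("cam in tool",R.T@((-c[1].T@c[2])-s["ee_pos"]),"axis in tool",R.T@c[1][2], c[0][0,0])
for n in("scene","side"):
    z=np.load(f"pics/{n}0.npz");im,D=z["im"].astype(int),z["D"];P=cloud(cam(n),D)
    b=(slice(170,235),slice(350,395)) if n=="scene" else (slice(190,245),slice(360,392))
    q=P[b].reshape(-1,3);w=im[b].reshape(-1,3);q=q[(q[:,2]>15)&(w[:,0]>130)];print("bottle",q.min(0),q.max(0),np.median(q,0))
E
```

```text
at [229.9 526.6 245.9] yaw 66.41 t 0.1 F [0.1 0.2 0.7] gap 1.001 ff 0.0
shift mm [-573.6 -775.8    0.9] spin 2.3458 tilt [-9.0e-04 -1.3e-03 -1.0e+00]
cam in tool [  66.6101094    -0.705801   -137.19552456] axis in tool [-0.2578429  -0.00114878  0.96618617] 294.1949144615993
bottle [ 693.17877495 -357.89800576   17.50171142] [ 726.94180917 -323.95131974  117.08835758] [ 703.61371234 -339.88342643   76.54861249]
bottle [ 691.84534765 -359.44062412   15.09976059] [ 730.04881643 -324.54815079  117.8221118 ] [ 705.32749772 -348.79263674   58.79035339]
```

Call:
step_arm --moves '[[[-0.573,-0.776,0,2.346],[-0.573,-0.776,0,2.346],[-0.573,-0.776,0,2.346],[-0.573,-0.776,0,2.346],[-0.573,-0.776,0,2.346],[-0.573,-0.776,0,2.346],[-0.573,-0.776,0,2.346],[-0.573,-0.776,0,2.346],[-0.573,-0.776,0,2.346],[-0.573,-0.776,0,2.346]]]' --jaw 1

```text
time: 0.93
ee_pos: [322.4, 119.0, 246.7]
orientation: [2.326, 2.112, 0.001]
force: [0.8, 0.0, -0.3]
finger_gap: 0.999
finger_force: 0.0
```

Run:
```python
from h import *
go(445,-414,220,-68)
```

```text
at [322.4 119.  246.7] yaw -5.52 t 0.93 F [ 0.8  0.  -0.3] gap 0.999 ff 0.0
shift mm [-518.8  173.3   26.7] spin 1.0904 tilt [ 7.e-04  0.e+00 -1.e+00]
```

Call:
step_arm --moves '[[[-0.519,0.173,0.02,1.09],[-0.519,0.173,0.02,1.09],[-0.519,0.173,0.02,1.09],[-0.519,0.173,0.02,1.09],[-0.519,0.173,0.02,1.09],[-0.519,0.173,0.02,1.09],[-0.519,0.173,0.02,1.09],[-0.519,0.173,0.02,1.09],[-0.519,0.173,0.02,1.09],[-0.519,0.173,0.02,1.09]]]'

```text
time: 1.77
ee_pos: [417.8, -286.8, 230.9]
orientation: [-3.083, -0.599, 0.0]
force: [0.8, -0.3, -0.0]
finger_gap: 0.999
finger_force: 0.0
```

Run:
```python
from h import *
go(445,-414,220,-68)
```

```text
at [ 417.8 -286.8  230.9] yaw -68.0 t 1.77 F [ 0.8 -0.3 -0. ] gap 0.999 ff 0.0
shift mm [-22.4 128.2  10.8] spin 0.0001 tilt [-4.e-04  5.e-04 -1.e+00]
```

Call:
step_arm --moves '[[[-0.022,0.128,0.01,0],[-0.022,0.128,0.01,0],[-0.022,0.128,0.01,0],[-0.022,0.128,0.01,0],[-0.022,0.128,0.01,0],[-0.022,0.128,0.01,0]]]'

```text
time: 2.27
ee_pos: [445.9, -410.7, 220.5]
orientation: [-3.08, -0.607, 0.001]
force: [-0.7, 0.9, 0.3]
finger_gap: 0.998
finger_force: 0.0
```

Run:
```python
from h import *
go(445,-414,60,-68)
c=cam("wrist");im,D=imaging.grab_frame("wrist");np.savez("pics/w0.npz",im=im,D=D,K=c[0],R=c[1],t=c[2]);cv2.imwrite("pics/w0.png",im[...,::-1])
im=im.astype(int);P=cloud(c,D)
red=(im[...,0]>120)&(im[...,1]<70)&(im[...,2]<70)&(D>0);q=P[red]
print(red.sum(),np.percentile(q[:,2],[2,50,98]));q=q[q[:,2]>45];print("top",len(q),cv2.minAreaRect(q[:,:2].astype(np.float32)))
g=(D>0)&(P[...,2]>2)&(P[...,2]<8)&(np.hypot(P[...,0]-455,P[...,1]+442)<90);q=P[g];print(len(q),np.median(q[:,2]),cv2.minAreaRect(q[:,:2].astype(np.float32)))
```

```text
at [ 445.9 -410.7  220.5] yaw -67.7 t 2.27 F [-0.7  0.9  0.3] gap 0.998 ff 0.0
shift mm [ -2.    3.1 160.5] spin 0.0053 tilt [-0.0012  0.002  -1.    ]
409 [47.35219412 49.15467328 50.50427313]
top 409 ((445.3255310058594, -412.8275146484375), (46.208099365234375, 9.742193222045898), 22.19170379638672)
6287 3.4025550323042086 ((449.5725402832031, -424.1080627441406), (111.67508697509766, 135.48866271972656), 22.15587043762207)
```

View pics/w0.png

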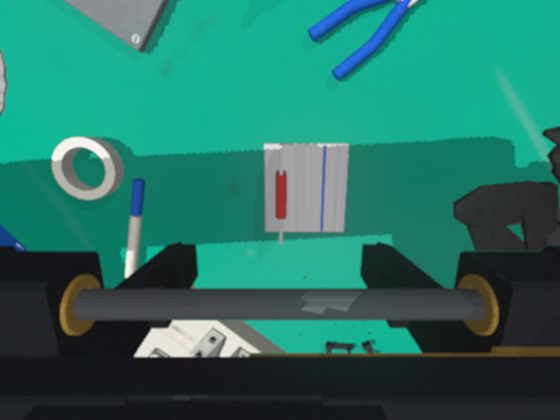

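Wrist view: the flashing is at (306,188), its grip at (281,195) and the blue line at x≈323. The marker and tape are well clear to the left. The measurements agree: grip at about (445,-413.5), top z≈50, heading -68°.

Call:
step_arm --moves '[[[-0.001,0.003,0.16,0.005],[-0.001,0.003,0.16,0.005],[-0.001,0.003,0.16,0.005],[-0.001,0.003,0.16,0.005],[-0.001,0.003,0.16,0.005],[-0.001,0.003,0.16,0.005],[-0.001,0.003,0.16,0.005]]]'

```text
time: 2.9
ee_pos: [447.8, -415.0, 64.3]
orientation: [3.08, 0.602, 0.002]
force: [0.1, 0.0, 0.3]
finger_gap: 1.0
finger_force: 0.0
```

Run:
```python
from h import *
c=cam("wrist");im,D=imaging.grab_frame("wrist");cv2.imwrite("pics/w1.png",im[...,::-1])
go(445,-413.5,22,-68)
im=im.astype(int);P=cloud(c,D)
red=(im[...,0]>120)&(im[...,1]<70)&(im[...,2]<70)&(D>0);q=P[red]
print(red.sum(),np.percentile(q[:,2],[2,50,98]));q=q[q[:,2]>45];print("top",len(q),cv2.minAreaRect(q[:,:2].astype(np.float32)))
w=np.load("pics/w0.npz");w=dict(w)
ci=lambda im:(lambda m:[a[m].mean() for a in np.indices(m.shape)[::-1]])((im[...,0]>120)&(im[...,1]<70)&(im[...,2]<70))
a=ci(w["im"].astype(int));b=ci(im);print("tri",tri([ray((w["K"],w["R"],w["t"]),*a),ray(c,*b)]))
```

```text
at [ 448.2 -415.8   65.2] yaw -67.9 t 2.95 F [ 0.1 -0.5 -0.5] gap 1.003 ff 0.0
shift mm [-2.1 -3.5 43.1] spin 0.0017 tilt [ 0.0032 -0.0043 -1.    ]
1369 [47.40329465 48.99180797 50.28840443]
top 1369 ((446.8388977050781, -412.2938232421875), (44.189571380615234, 10.782652854919434), 21.387062072753906)
tri [ 444.23765764 -413.13585447   39.38016678]
```

Call:
step_arm --moves '[[[-0.002,-0.003,0.02,0.0],[-0.002,-0.003,0.043,0.0],[-0.002,-0.003,0.043,0.0],[-0.002,-0.003,0.043,0.0],[-0.002,-0.003,0.043,0]]]'

```text
time: 3.37
ee_pos: [444.7, -413.9, 21.2]
orientation: [3.08, 0.6, 0.003]
force: [-0.0, -0.3, 0.4]
finger_gap: 1.003
finger_force: 0.0
```

Call:
step_arm --moves '[[[0,0,0,0],[0,0,0,0],[0,0,0,0],[0,0,0,0],[0,0,0,0],[0,0,0,0],[0,0,0,0],[0,0,0,0],[0,0,0,0],[0,0,0,0]]]' --jaw -1 --force 40

```text
time: 4.2
ee_pos: [443.5, -412.5, 18.4]
orientation: [-3.084, -0.601, 0.0]
force: [0.7, -0.3, 0.0]
finger_gap: 0.267
finger_force: 0.0
```

Run:
```python
from h import *
go(445,-413.5,22,-68)
im,D=imaging.grab_frame("side");cv2.imwrite("pics/s1.png",cv2.resize(im[190:330,200:400,::-1],None,fx=4,fy=4))
```

```text
at [ 443.5 -412.5   18.4] yaw -67.95 t 4.2 F [ 0.7 -0.3  0. ] gap 0.267 ff 0.0
shift mm [ 1.   1.5 -3.6] spin 0.0008 tilt [-1.e-04  1.e-04 -1.e+00]
```

View pics/s1.png

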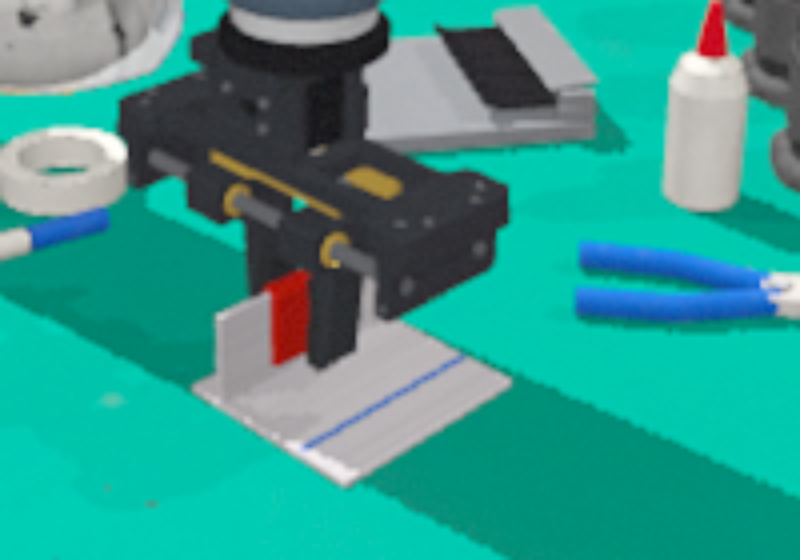

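The jaws straddle the red grip, near its middle, at about (310,320) in the crop. They're still closing, so I'll keep going.

Call:
step_arm --moves '[[[0,0,0,0],[0,0,0,0],[0,0,0,0],[0,0,0,0],[0,0,0,0]]]'

```text
time: 4.67
ee_pos: [443.5, -412.5, 18.5]
orientation: [-3.084, -0.601, 0.0]
force: [0.4, -0.8, 0.1]
finger_gap: 0.134
finger_force: 40.0
```

Call:
step_arm --moves '[[[0,0,-0.02,0],[0,0,-0.06,0],[0,0,-0.1,0],[0,0,-0.1,0],[0,0,-0.1,0],[0,0,-0.1,0]]]'

```text
time: 5.17
ee_pos: [443.3, -412.2, 118.1]
orientation: [-3.083, -0.601, 0.0]
force: [-0.7, -0.2, -1.0]
finger_gap: 0.133
finger_force: 40.0
```

Run:
```python
from h import *
a=np.radians(-11.7);o=np.array([628,-160.7]);p=o-75*np.array([np.cos(a),np.sin(a)]);print(p)
go(p[0],p[1],118,-11.7)
c=cam("wrist");im,D=imaging.grab_frame("wrist");cv2.imwrite("pics/w2.png",im[...,::-1])
np.savez("pics/w2.npz",im=im,D=D,K=c[0],R=c[1],t=c[2])
```

```text
[ 554.5582892  -145.49095285]
at [ 443.3 -412.2  118.1] yaw -67.95 t 5.17 F [-0.7 -0.2 -1. ] gap 0.133 ff 40.0
shift mm [ 2.032e+02 -2.054e+02  2.000e-01] spin -0.9818 tilt [-3.e-04  4.e-04 -1.e+00]
```

View pics/w2.png

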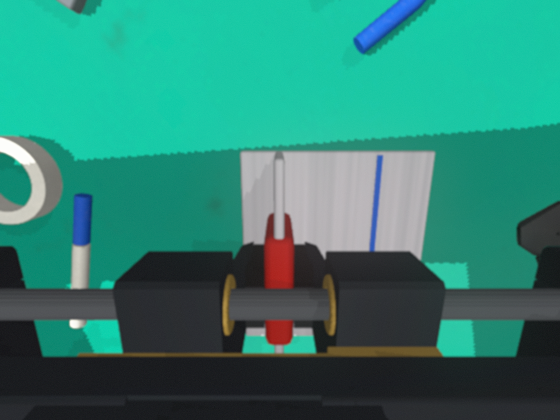

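The flashing is held, with plate corners at (241,153) and (433,152) and the blue line at x≈377. Next I'll measure its pose in the tool frame and move on towards the panel, looking at it on the way.

```bash
cat >> h.py <<'E'
def held(w,s):
    """plate pose in tool frame from a wrist frame"""
    c=(w["K"],w["R"],w["t"]);im=w["im"].astype(int);P=cloud(c,w["D"]);R=cv2.Rodrigues(s["orientation"])[0];T=(P-s["ee_pos"])@R
    m=(w["D"]>0)&(abs(T[...,2]-14.5)<4)&(abs(T[...,0])<75)&(abs(T[...,1])<110)&(abs(im[...,0]-im[...,1])<30)&(im[...,0]>90)&(np.indices(w["D"].shape)[0]<245)
    m=cv2.morphologyEx(m.astype(np.uint8),cv2.MORPH_OPEN,np.ones((3,3)))>0
    q=T[m];v,u=np.nonzero(m)
    ys=q[:,1];xs=q[:,0]
    # side edge: extreme x per y bin; front/heel edges: extreme y per x bin
    f=lambda a,b,g,lo,hi:np.array([(k+1.5,g(b[(a>=k)&(a<k+3)])) for k in np.arange(lo,hi,3) if ((a>=k)&(a<k+3)).sum()>5])
    sgn=np.sign(xs.mean())
    A=f(ys,sgn*xs,lambda b:np.percentile(b,99),-15,75);F=f(sgn*xs,ys,lambda b:np.percentile(b,99),20,50);H=f(sgn*xs,ys,lambda b:np.percentile(b,1),20,50)
    print("plate n",len(q),"tool z",np.median(q[:,2]).round(2),"tilt",np.polyfit(ys,q[:,2],1)[0].round(4))
    pa=np.polyfit(A[:,0],sgn*A[:,1],1);pf=np.polyfit(sgn*F[:,0],F[:,1],1);ph=np.polyfit(sgn*H[:,0],H[:,1],1)
    print("side x at y0",pa[1].round(2),"slope deg",np.degrees(pa[0]).round(2),"front y",pf.round(3),"heel y",ph.round(3))
    bl=m|1; b=(im[...,2]>im[...,0]+60)&(im[...,2]>im[...,1]+40)&(abs(T[...,2]-14.5)<5)&(abs(T[...,0])<60)&(abs(T[...,1])<80);bb=T[b]
    print("blue",b.sum(),np.polyfit(bb[:,0],bb[:,1],1).round(3))
E
python3 - <<'E'
from h import *
w=dict(np.load("pics/w2.npz"));held(w,status.get_state())
E
```

```text
plate n 15617 tool z 14.04 tilt -0.0029
side x at y0 55.78 slope deg -0.17 front y [-4.000e-03  7.921e+01] heel y [ 6.0000e-03 -1.8352e+01]
blue 500 [1.0000e-03 5.2236e+01]
```

Call:
step_arm --moves '[[[0.13,-0.205,0,-0.98],[0.13,-0.205,0,-0.98],[0.13,-0.205,0,-0.98],[0.13,-0.205,0,-0.98],[0.13,-0.205,0,-0.98],[0.13,-0.205,0,-0.98],[0.13,-0.205,0,-0.98],[0.13,-0.205,0,-0.98],[0.13,-0.205,0,-0.98],[0.13,-0.205,0,-0.98]]]'

```text
time: 6.05
ee_pos: [486.2, -173.1, 117.0]
orientation: [-2.439, -1.976, 0.001]
force: [-0.6, -0.0, -0.9]
finger_gap: 0.134
finger_force: 40.0
```

Run:
```python
from h import *
go(554.5,-145.5,118,-11.7)
c=cam("wrist");im,D=imaging.grab_frame("wrist");cv2.imwrite("pics/w3.png",im[...,::-1])
np.savez("pics/w3.npz",im=im,D=D,K=c[0],R=c[1],t=c[2])
```

```text
at [ 486.2 -173.1  117. ] yaw -11.97 t 6.05 F [-0.6 -0.  -0.9] gap 0.134 ff 40.0
shift mm [41.1 61.1 -1.1] spin -0.0048 tilt [-0.0024  0.0015 -1.    ]
```

View pics/w3.png

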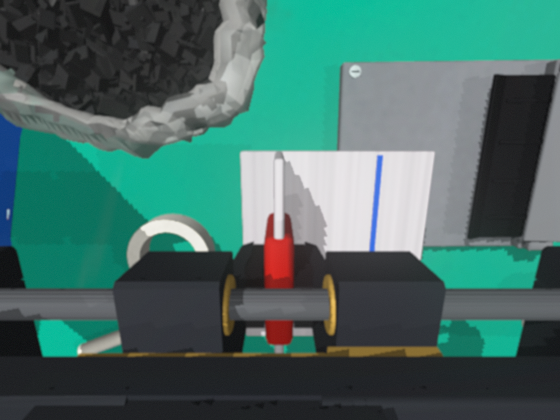

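The panel's front-left corner is at (342,65), the lip runs from (493,75) to (470,238), and the bowl's rim is at (255,60). Next I'll measure the panel in world coordinates.

```bash
cat > panel.py <<'E'
from h import *
def lines(c,im,D,cx,cy,a):
    """board edges/lip in a nominal panel frame (centre cx,cy, yaw a)"""
    im=im.astype(int);P=cloud(c,D);ex=np.array([np.cos(a),np.sin(a)]);ey=np.array([-ex[1],ex[0]])
    X=(P[...,:2]-[cx,cy])@ex;Y=(P[...,:2]-[cx,cy])@ey;Z=P[...,2];ok=D>0
    b=ok&(abs(X)<110)&(abs(Y)<95)&(Z>8)&(Z<15)&(im.max(2)-im.min(2)<40)&(im.mean(2)>70)
    f=ok&(X>0)&(X<80)&(abs(Y)<75)&(Z>16)&(Z<30)&(im.max(2)<75)
    print("board n",b.sum(),"z",np.median(Z[b]).round(1),"flap n",f.sum(),"z",np.percentile(Z[f],[5,50,95]).round(1))
    def edge(A,B,lo,hi,p):
        o=[(k+2.5,np.percentile(B[(A>=k)&(A<k+5)],p)) for k in np.arange(lo,hi,5) if ((A>=k)&(A<k+5)).sum()>15]
        o=np.array(o)
        if len(o)<3: return None
        k=np.ones(len(o),bool)
        for _ in range(3):
            q=np.polyfit(o[k,0],o[k,1],1);e=abs(np.polyval(q,o[:,0])-o[:,1]);k=e<max(1.,2*np.median(e))
        return "at0 %.2f slope %.2f deg n%d"%(q[1],np.degrees(np.arctan(q[0])),k.sum())
    print(" front(X vs Y)",edge(Y[b],X[b],-70,70,1)," left(Y vs X)",edge(X[b],Y[b],-80,15,99)," right",edge(X[b],Y[b],-80,15,1))
    print(" lip(X vs Y)",edge(Y[f],X[f],-60,60,1)," flap left",edge(X[f],Y[f],25,70,99)," flap right",edge(X[f],Y[f],25,70,1))
E
python3 - <<'E'
from panel import *
a=np.radians(-11.7)
for n in("scene","side"):
    z=np.load(f"pics/{n}0.npz");print(n);lines(cam(n),z["im"],z["D"],628,-160.7,a)
for k in("w3",):
    w=dict(np.load(f"pics/{k}.npz"));print(k);lines((w["K"],w["R"],w["t"]),w["im"],w["D"],628,-160.7,a)
    P=cloud((w["K"],w["R"],w["t"]),w["D"]);q=P[0:150,0:265].reshape(-1,3);q=q[q[:,2]>25];print("bowl",q.max(0),q.min(0))
E
```

```text
scene
board n 1391 z 10.9 flap n 495 z [18.9 21.2 25. ]
 front(X vs Y) at0 -87.05 slope -0.29 deg n19  left(Y vs X) at0 72.37 slope 2.96 deg n15  right at0 -72.19 slope -0.53 deg n14
 lip(X vs Y) at0 19.45 slope -0.39 deg n14  flap left at0 61.98 slope -2.83 deg n7  flap right at0 -53.06 slope -10.34 deg n5
side
board n 1259 z 10.9 flap n 335 z [19.4 21.1 24.3]
 front(X vs Y) at0 -87.32 slope -0.13 deg n24  left(Y vs X) at0 70.79 slope 0.41 deg n12  right at0 -73.63 slope 0.74 deg n17
 lip(X vs Y) at0 21.10 slope 1.41 deg n6  flap left at0 51.24 slope 8.95 deg n6  flap right at0 -56.85 slope -4.27 deg n7
w3
board n 18513 z 11.3 flap n 9702 z [20.4 21.7 25. ]
 front(X vs Y) at0 -48.45 slope -38.90 deg n23  left(Y vs X) at0 74.91 slope 0.01 deg n19  right at0 -58.74 slope -50.18 deg n16
 lip(X vs Y) at0 18.02 slope -0.30 deg n24  flap left at0 61.75 slope 1.86 deg n8  flap right at0 -58.10 slope -1.41 deg n8
bowl [505.11911122  -7.98976576 254.24199996] [ 329.99457809 -109.24179156   25.78817284]
```

Run:
```python
from h import *
w=dict(np.load("pics/w3.npz"));z=np.load("pics/scene0.npz")
a=np.radians(-11.6);ex=np.array([np.cos(a),np.sin(a)]);ey=np.array([-ex[1],ex[0]])
for P in(cloud((w["K"],w["R"],w["t"]),w["D"])[0:150,0:275].reshape(-1,3),cloud(cam("scene"),z["D"])[145:208,140:232].reshape(-1,3)):
    q=P[(P[:,2]>20)&(P[:,2]<150)&(P[:,1]<120)];X=(q[:,:2]-[628,-160.7])@ex;Y=(q[:,:2]-[628,-160.7])@ey
    print(len(q),q.min(0).round(),q.max(0).round(),np.percentile(q[:,2],[50,95]).round())
    for k in range(-220,-90,20):
        m=(X>k)&(X<k+20)
        if m.sum()>5: print(k,"Ymin",Y[m].min().round(),"zmax",q[m,2].max().round(),"n",m.sum())
go(554.5,-145.5,60,-11.6)
```

```text
35294 [ 330. -103.   24.] [507.  -8.  95.] [74. 90.]
-220 Ymin 15.0 zmax 92.0 n 5503
-200 Ymin 20.0 zmax 94.0 n 4802
-180 Ymin 28.0 zmax 94.0 n 3946
-160 Ymin 36.0 zmax 95.0 n 2956
3959 [ 310. -107.   20.] [511.  87. 100.] [73. 91.]
-220 Ymin 10.0 zmax 91.0 n 427
-200 Ymin 18.0 zmax 93.0 n 397
-180 Ymin 26.0 zmax 95.0 n 373
-160 Ymin 35.0 zmax 94.0 n 143
at [ 486.3 -173.5  117.3] yaw -12.02 t 6.1 F [ 0.5  0.5 -0.7] gap 0.134 ff 40.0
shift mm [41.5 61.  57.1] spin -0.0073 tilt [-0.002   0.0013 -1.    ]
```

```bash
cat >> h.py <<'E'
def pan(X,Y,cx=628,cy=-160.7,yaw=-11.6):
    a=np.radians(yaw);return cx+X*np.cos(a)-Y*np.sin(a),cy+X*np.sin(a)+Y*np.cos(a)
E
python3 - <<'E'
from h import *
go(*pan(-67.5,-6),52,-11.6)
E
```

```text
at [ 486.3 -173.5  117.3] yaw -12.02 t 6.1 F [ 0.5  0.5 -0.7] gap 0.134 ff 40.0
shift mm [35.4 68.6 65.1] spin -0.0073 tilt [-0.002   0.0013 -1.    ]
```

Call:
step_arm --moves '[[[0.02,0.04,0,-0.007],[0.036,0.069,0,-0.007],[0.036,0.069,0.02,-0.007],[0.036,0.069,0.04,-0.007],[0.036,0.069,0.06,-0.007],[0.036,0.069,0.065,-0.007],[0.036,0.069,0.065,-0.007],[0.036,0.069,0.065,-0.007],[0.036,0.069,0.065,-0.007]]]'

```text
time: 6.85
ee_pos: [562.7, -153.3, 54.7]
orientation: [2.431, 1.987, 0.001]
force: [-0.5, -0.3, -1.5]
finger_gap: 0.131
finger_force: 40.0
```

Run:
```python
from panel import *
c=cam("wrist");s=status.get_state();im,D=imaging.grab_frame("wrist");cv2.imwrite("pics/w4.png",im[...,::-1])
w=dict(im=im,D=D,K=c[0],R=c[1],t=c[2]);np.savez("pics/w4.npz",**w)
go(*pan(-67.5,-6),30.5,-11.6)
held(w,s)
lines(c,im,D,628,-160.7,np.radians(-11.6))
```

```text
at [ 562.9 -153.3   54.9] yaw -11.46 t 6.9 F [-0.2  0.6 -1.5] gap 0.133 ff 40.0
shift mm [-0.1 -2.3 24.4] spin 0.0025 tilt [ 0.0022 -0.0011 -1.    ]
plate n 16488 tool z 15.14 tilt 0.005
side x at y0 55.99 slope deg -0.14 front y [-1.0000e-02  7.7704e+01] heel y [-3.502 77.675]
blue 526 [ 0.    50.478]
board n 10734 z 11.3 flap n 11404 z [20.4 21.5 24. ]
 front(X vs Y) at0 -23.68 slope -46.50 deg n5  left(Y vs X) at0 76.03 slope 0.07 deg n19  right at0 49.26 slope 0.09 deg n19
 lip(X vs Y) at0 23.07 slope -3.17 deg n17  flap left at0 63.12 slope 0.66 deg n8  flap right at0 12.13 slope -49.51 deg n5
```

View pics/w4.png

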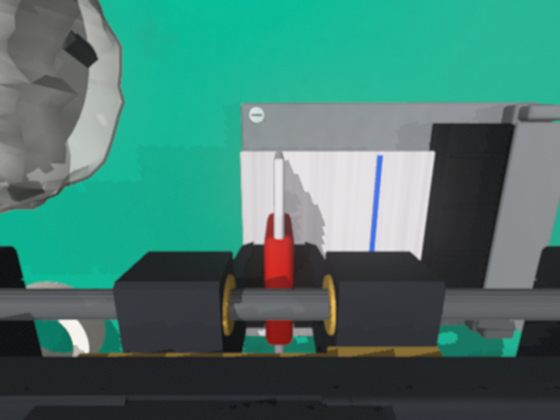

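Here the plate is at (335,200) hovering over the apron, with its front edge at (430,152) just short of the lip at x≈432. I'll come down now.

Call:
step_arm --moves '[[[0,-0.003,0.008,0.002],[0,-0.003,0.016,0.002],[0,-0.003,0.019,0.002],[0,-0.003,0.019,0.002],[0,-0.003,0.019,0.002],[0,-0.003,0.019,0.002]]]'

```text
time: 7.4
ee_pos: [559.2, -152.0, 34.5]
orientation: [2.433, 1.987, 0.0]
force: [0.9, -0.6, -1.2]
finger_gap: 0.129
finger_force: 40.0
```

Run:
```python
from h import *
go(*pan(-67.5,-6),30.5,-11.6)
```

```text
at [ 559.2 -152.    34.5] yaw -11.52 t 7.4 F [ 0.9 -0.6 -1.2] gap 0.129 ff 40.0
shift mm [-0.7  1.7  4. ] spin 0.0014 tilt [ 1.e-04 -0.e+00 -1.e+00]
```

Call:
step_arm --moves '[[[0,0.001,0.002,0],[0,0.001,0.003,0],[0,0.001,0.004,0],[0,0.001,0.004,0],[0,0.001,0.004,0]]]'

```text
time: 7.82
ee_pos: [560.0, -152.2, 30.5]
orientation: [-2.433, -1.987, 0.0]
force: [-1.4, -0.3, -0.9]
finger_gap: 0.132
finger_force: 40.0
```

Call:
step_arm --moves '[[[0,0,0.0005,0],[0,0,0.0005,0],[0,0,0.0005,0]]]'

```text
time: 8.07
ee_pos: [560.1, -152.2, 30.5]
orientation: [2.433, 1.987, -0.0]
force: [-2.6, 1.3, 5.6]
finger_gap: 0.135
finger_force: 40.0
```

```bash
cat > rel.py <<'E'
from panel import *
def run(tag,cx=628,cy=-160.7,yaw=-11.6):
    for i in range(2):
        c=cam("wrist");s=status.get_state();im,D=imaging.grab_frame("wrist")
        w=dict(im=im,D=D,K=c[0],R=c[1],t=c[2]);held(w,s);lines(c,im,D,cx,cy,np.radians(yaw))
    np.savez(f"pics/{tag}.npz",**w);cv2.imwrite(f"pics/{tag}.png",im[...,::-1])
    a=np.radians(yaw);d=s["ee_pos"][:2]-[cx,cy]
    print("TCP panel X %.2f Y %.2f"%(d@[np.cos(a),np.sin(a)],d@[-np.sin(a),np.cos(a)]));go(*pan(-60,-0.8),30.5,yaw)
E
python3 -c "
from rel import *
run('w5')"
```

```text
plate n 15685 tool z 15.16 tilt -0.0009
side x at y0 59.8 slope deg -4.82 front y [1.0000e-03 7.7375e+01] heel y [ 1.7000e-02 -2.0372e+01]
blue 521 [-0.    50.512]
board n 22166 z 11.6 flap n 17080 z [20.4 21.6 24.9]
 front(X vs Y) at0 -88.66 slope 1.07 deg n14  left(Y vs X) at0 76.15 slope 0.50 deg n19  right at0 4.99 slope 45.10 deg n19
 lip(X vs Y) at0 18.98 slope -2.08 deg n20  flap left at0 63.43 slope 0.55 deg n8  flap right at0 -51.37 slope -11.43 deg n9
plate n 15747 tool z 15.14 tilt -0.0012
side x at y0 61.51 slope deg -6.83 front y [-5.0000e-03  7.7432e+01] heel y [ 7.0000e-03 -2.0049e+01]
blue 524 [2.0000e-03 5.0441e+01]
board n 22180 z 11.6 flap n 17087 z [20.4 21.6 24.9]
 front(X vs Y) at0 -88.67 slope 1.19 deg n15  left(Y vs X) at0 76.14 slope 0.50 deg n19  right at0 2.10 slope 46.15 deg n17
 lip(X vs Y) at0 19.05 slope -2.13 deg n19  flap left at0 63.52 slope 0.50 deg n8  flap right at0 -51.97 slope -10.64 deg n9
TCP panel X -68.24 Y -5.34
at [ 560.  -152.2   30.4] yaw -11.51 t 8.17 F [-2.4  0.6  5.8] gap 0.133 ff 40.0
shift mm [ 4.5  8.3 -0.1] spin 0.0015 tilt [-0.e+00 -1.e-04 -1.e+00]
```

```bash
cat > edges.py <<'E'
from h import *
def fit(pts):
    p=np.array(pts,float);k=np.ones(len(p),bool)
    for _ in range(5):
        vx,vy,x,y=cv2.fitLine(p[k].astype(np.float32),cv2.DIST_HUBER,0,.01,.01).ravel();e=abs((p[:,0]-x)*vy-(p[:,1]-y)*vx);k=e<max(.5,2*np.median(e))
    return (x,y),(vx,vy),k.sum(),p[k]
def sub(g,i):
    if i<1 or i>len(g)-2:return i
    a,b,c=g[i-1:i+2];d=a-2*b+c;return i+(0 if d==0 else .5*(a-c)/d)
def scan(G,axis,fixed,lo,hi,sgn):
    """per column (axis 0) or row (axis 1) in fixed, strongest gradient of sign sgn between lo and hi"""
    o=[]
    for f in fixed:
        l=G[lo:hi,f] if axis==0 else G[f,lo:hi];g=sgn*np.gradient(l);i=int(np.argmax(g));q=lo+sub(g,i)
        if g[i]>8:o.append((f,q) if axis==0 else (q,f))
    return o
def world(c,pts,z,lab):
    q=np.array([plane(c,u,v,z)[:2] for u,v in pts]);vx,vy,x,y=cv2.fitLine(q.astype(np.float32),cv2.DIST_HUBER,0,.01,.01).ravel()
    return np.array([x,y]),np.degrees(np.arctan2(vy,vx)),q
E
python3 - <<'E'
from edges import *
w=dict(np.load("pics/w5.npz"));c=(w["K"],w["R"],w["t"]);G=cv2.GaussianBlur(cv2.cvtColor(w["im"],cv2.COLOR_RGB2GRAY),(3,3),0).astype(float)
for u in(260,340,420): print(u,G[80:170:2,u].astype(int))
for v in(160,200,230): print(v,G[v,370:470:2].astype(int))
E
```

```text
260 [131 130 130 130 130 130 130 131 131 131 134 142 177 210 211 206 159 162
 206 207 200 160 141 141 141 140 140 140 140 141 141 141 141 142 143 158
 197 209 209 209 210 209 210 210 211]
340 [132 132 132 133 132 133 133 133 133 131 135 140 141 141 142 142 142 142
 143 142 142 142 142 143 142 143 143 143 144 143 143 144 144 144 145 163
 211 224 224 224 224 224 224 224 224]
420 [132 133 133 133 133 133 133 132 133 132 137 143 144 146 146 146 146 147
 147 147 146 146 146 146 146 141 139 141 142 144 146 146 145 140 138 156
 204 218 218 218 219 219 220 220 221]
160 [222 221 217 175 118 113 164 214 219 220 221 220 220 220 221 222 220 218
 217 217 214 212 215 218 218 219 221 221 215 205 203 195 151 136 137 137
 137 137 136 136 136 136 135 112  72  39  38  40  37  35]
200 [221 202 136 113 153 212 219 220 222 221 220 220 223 223 221 219 218 216
 214 213 216 219 219 220 221 218 210 204 202 167 138 137 137 137 137 136
 135 135 134 132 109  71  43  43  43  41  39  38  36  36]
230 [180 120 116 176 216 218 221 221 220 220 221 223 222 219 217 216 213 212
 216 219 220 221 221 217 212 214 210 169 137 136 135 135 134 134 133 133
 133 130 105  62  41  43  41  40  39  37  37  35  36  38]
```

View pics/w5.png

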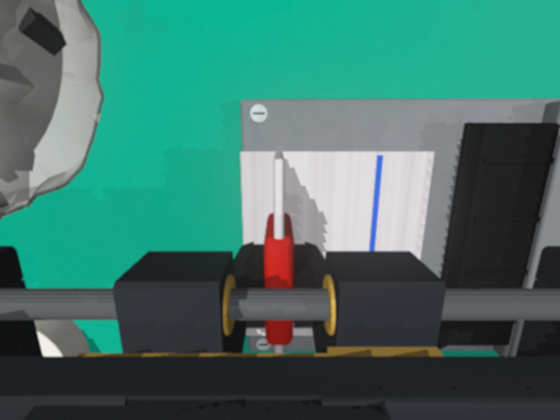

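The plate lies flat on the apron. Its front edge crosses (432,160), the lip is at (458,160), the board's left edge is at row ~101 and the plate's side edge at row ~151.

```bash
cat >> edges.py <<'E'
def measure(w,rows_front=range(156,240,2),fw=(400,445),lw=(440,475),plw=(140,162),bw=(92,110),lip=True,front=True,bcols=range(290,425,3)):
    c=(w["K"],w["R"],w["t"]);G=cv2.GaussianBlur(cv2.cvtColor(w["im"],cv2.COLOR_RGB2GRAY),(3,3),0).astype(float)
    S=cv2.cvtColor(w["im"],cv2.COLOR_RGB2HSV)[...,1].astype(float)
    B=w["im"][...,2].astype(float)-w["im"][...,0].astype(float)
    E={"side":world(c,fit(scan(G,0,range(295,425,3),*plw,1))[3],15.6,0),"board":world(c,fit(scan(S,0,bcols,*bw,-1))[3],11.6,0)}
    if front:E["front"]=world(c,fit(scan(G,1,rows_front,*fw,-1))[3],15.6,0)
    if lip:E["lip"]=world(c,fit(scan(G,1,rows_front,*lw,-1))[3],21,0)
    # blue centre line
    m=[];
    for v in range(170,245,2):
        b=B[v,350:400];b=np.clip(b-40,0,None)
        if b.sum()>50:m.append((350+(b*np.arange(50)).sum()/b.sum(),v))
    E["blue"]=world(c,fit(m)[3],15.6,0)
    for k,(p,a,q) in E.items():print(k,p.round(1),"angle",round(a%180,2) if a%180<90 else round(a%180-180,2),len(q))
    a=np.radians(E["board"][1]);ex=np.array([np.cos(a),np.sin(a)]);ex*=np.sign(ex[0]);ey=np.array([-ex[1],ex[0]])
    print("board yaw",np.degrees(np.arctan2(ex[1],ex[0])).round(2),"plate side to board edge %.2f (want 20)"%((E["board"][0]-E["side"][2].mean(0))@ey), "mid")
    if lip:
        L=E["lip"][2];Fx=(E["blue"][2].mean(0)@ex)
        print("lip minus blue centre %.2f -> edge to lip %.2f"%(((L@ex).mean()-Fx),(L@ex).mean()-Fx-28.5), "lip minus front",((L@ex).mean()-(E["front"][2]@ex).mean()) if front else "")
E
python3 - <<'E'
from edges import *
measure(dict(np.load("pics/w5.npz")));go(*pan(-60,0),30.5,-11.6)
E
```

```text
side [ 608.  -104.6] angle -11.55 44
board [607.  -78.5] angle -11.33 45
front [ 642.9 -136.4] angle 78.54 42
lip [ 652.5 -137.2] angle 78.72 42
blue [ 615.3 -134. ] angle 78.49 38
board yaw -11.33 plate side to board edge 25.37 (want 20) mid
lip minus blue centre 37.06 -> edge to lip 8.56 lip minus front 9.491855310896199
at [ 560.  -152.2   30.4] yaw -11.51 t 8.17 F [-2.4  0.6  5.8] gap 0.133 ff 40.0
shift mm [ 5.3  8.3 -0.1] spin 0.0015 tilt [-0.e+00 -1.e-04 -1.e+00]
```

Run:
```python
from h import *
w=dict(np.load("pics/w3.npz"))
a=np.radians(-11.4);ex=np.array([np.cos(a),np.sin(a)]);ey=np.array([-ex[1],ex[0]])
P=cloud((w["K"],w["R"],w["t"]),w["D"])[0:160,0:275].reshape(-1,3)
q=P[(P[:,2]>60)&(P[:,2]<150)];X=(q[:,:2]-[628,-160.7])@ex;Y=(q[:,:2]-[628,-160.7])@ey
for k in range(-172,-136,4):
    m=(X>k)&(X<k+4)
    if m.any(): print(k,Y[m].min().round(1),q[m,2].max().round())
```

```text
-172 28.7 91.0
-168 29.8 92.0
-164 34.4 93.0
-160 12.2 103.0
-156 12.1 103.0
-152 12.1 104.0
-148 12.1 104.0
-144 12.0 103.0
-140 12.1 144.0
```

Call:
step_arm --moves '[[[0,0.002,0,-0.003],[0,0.004,0,-0.003],[0.001,0.006,0,-0.003],[0.002,0.007,0,-0.003],[0.003,0.007,0,-0.003],[0.004,0.007,0,-0.003],[0.005,0.007,0,-0.003],[0.0055,0.007,0,-0.003],[0.0055,0.007,0,-0.003]]]'

```text
time: 8.92
ee_pos: [568.6, -148.6, 30.4]
orientation: [2.429, 1.99, 0.001]
force: [0.3, -3.1, 5.8]
finger_gap: 0.131
finger_force: 40.0
```

Run:
```python
from rel import *
from edges import *
c=cam("wrist");s=status.get_state();im,D=imaging.grab_frame("wrist");w=dict(im=im,D=D,K=c[0],R=c[1],t=c[2]);np.savez("pics/w6.npz",**w)
G=cv2.cvtColor(im,cv2.COLOR_RGB2GRAY);print(G[70:165:2,340],G[200,390:470:2])
measure(w,lw=(425,475),bw=(84,112));go(*pan(-60,0),30.5,-11.4)
```

```text
[134 134 134 133 134 134 134 137 136 136 136 136 136 137 137 136 137 137
 138 137 131 142 147 148 146 147 147 146 146 147 147 148 148 151 148 149
 148 148 149 149 159 219 227 227 227 227 227 227] [223 223 226 226 225 221 221 220 217 217 214 212 211 213 213 209 203 205
 209 168 138 138 138 111  53  46  50  46  43  45  43  43  41  42  43  43
  41  40  40  40]
side [ 619.  -101.3] angle -11.39 44
board [621.  -81.4] angle -11.41 45
front [ 657.3 -127.7] angle 78.76 24
lip [ 654.2 -128.1] angle 78.74 25
blue [ 621.8 -140. ] angle 78.64 38
board yaw -11.41 plate side to board edge 19.93 (want 20) mid
lip minus blue centre 29.37 -> edge to lip 0.87 lip minus front -2.9831716246761744
at [ 568.6 -148.5   30.4] yaw -11.35 t 8.97 F [ 0.5 -2.8  4.6] gap 0.134 ff 40.0
shift mm [ 0.   0.6 -0.1] spin 0.001 tilt [ 1.4e-03 -7.0e-04 -1.0e+00]
```

Call:
step_arm --moves '[[[0,0.0015,0,0],[0,0.003,0,0],[0,0.0045,0,0],[0,0.006,0,0],[0,0.0075,0,0],[0,0.009,0,0],[0,0.0105,0,0],[0,0.012,0,0],[0,0.0135,0,0],[0,0.015,0,0]]]'

```text
time: 9.8
ee_pos: [580.8, -150.0, 30.4]
orientation: [-2.426, -1.989, 0.004]
force: [-10.9, 1.4, 16.0]
finger_gap: 0.131
finger_force: 40.0
```

Run:
```python
from h import *
go(*pan(-60,0),30.5,-11.4)
z0=np.load("pics/scene0.npz")["D"]
for n in("side",):
    D0=np.load(f"pics/{n}0.npz");im,D=imaging.grab_frame(n);P0=cloud(cam(n),D0["D"]);P=cloud(cam(n),D)
    m=(D0["im"].max(2)<60)&(P0[...,2]>15)&(P0[...,2]<30);m[:190]=0;m[222:]=0;m[:,:300]=0;m[:,352:]=0
    k=m&(im.max(2)<60)&(P[...,2]<40)&(D>0);print("flap z before",np.median(P0[k][:,2]),"now",np.median(P[k][:,2]),k.sum())
```

```text
at [ 580.8 -150.    30.4] yaw -11.31 t 9.8 F [-10.9   1.4  16. ] gap 0.131 ff 40.0
shift mm [ -0.9 -11.6  -0. ] spin 0.0015 tilt [-0.0048  0.0021 -1.    ]
flap z before 21.098544695663225 now 21.06073195054726 315
```

Call:
step_arm --moves '[[[0,0.015,-0.0003,0],[0,0.015,-0.0006,0],[0,0.015,-0.0006,0]]]'

```text
time: 10.1
ee_pos: [597.7, -153.7, 30.4]
orientation: [-2.43, -1.991, -0.001]
force: [1.8, 0.5, 3.9]
finger_gap: 0.133
finger_force: 39.9
```

Run:
```python
from rel import *
from edges import *
c=cam("wrist");s=status.get_state();im,D=imaging.grab_frame("wrist");w=dict(im=im,D=D,K=c[0],R=c[1],t=c[2]);np.savez("pics/w7.npz",**w);cv2.imwrite("pics/w7.png",im[...,::-1])
go(*pan(-60,0),30.5,-11.4)
im,D=imaging.grab_frame("side");D0=np.load("pics/side0.npz");P0=cloud(cam("side"),D0["D"]);P=cloud(cam("side"),D)
m=(D0["im"].max(2)<60)&(P0[...,2]>15)&(P0[...,2]<30);m[:190]=0;m[222:]=0;m[:,:300]=0;m[:,352:]=0
k=m&(im.max(2)<60)&(P[...,2]<40)&(D>0);print("flap z before",np.median(P0[k][:,2]),"now",np.median(P[k][:,2]),k.sum())
```

```text
at [ 597.8 -153.7   30.5] yaw -11.34 t 10.15 F [2.4 0.3 2.7] gap 0.134 ff 39.9
shift mm [ -0.7 -29.   -0. ] spin 0.001 tilt [ 9.e-04  4.e-04 -1.e+00]
flap z before 21.098544695663225 now 20.968695944137576 311
```

View pics/w7.png

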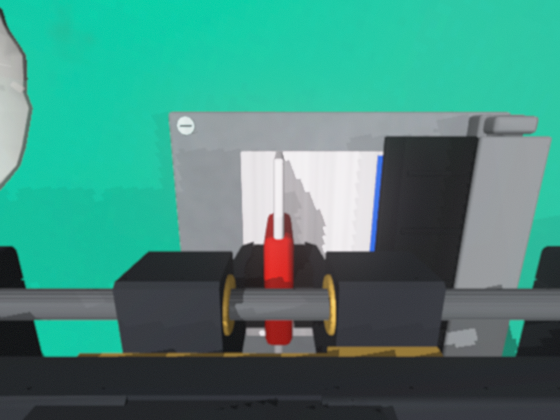

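The blue line is now right at the lip (x≈378), and the flap lies flat. Next, 8.5 mm further in.

Call:
step_arm --moves '[[[0,0.001,0,0],[0,0.002,0,0],[0,0.003,0,0],[0,0.004,0,0],[0,0.005,0,0],[0,0.006,0,0],[0,0.007,0,0],[0,0.008,0,0],[0,0.0085,0,0],[0,0.0085,0,0]]]'

```text
time: 11.03
ee_pos: [603.7, -155.0, 30.3]
orientation: [-2.427, -1.989, 0.004]
force: [-6.3, 1.9, 10.3]
finger_gap: 0.129
finger_force: 39.9
```

Call:
step_arm --moves '[[[0,0,0,0],[0,0,0,0],[0,0,0,0]]]'

```text
time: 11.28
ee_pos: [603.7, -155.1, 30.3]
orientation: [-2.427, -1.989, 0.004]
force: [-5.9, 1.3, 9.4]
finger_gap: 0.134
finger_force: 39.9
```

Call:
step_arm --moves '[[[0,0,-0.0003,0],[0,0,-0.0006,0],[0,0,-0.0006,0],[0,0,-0.0006,0]]]'

```text
time: 11.62
ee_pos: [605.0, -155.4, 30.5]
orientation: [-2.429, -1.99, 0.001]
force: [-0.2, -0.4, -0.5]
finger_gap: 0.134
finger_force: 39.9
```

Call:
step_arm --moves '[[[0,0,0.0003,0],[0,0,0.0006,0],[0,0,0.0007,0],[0,0,0.0007,0],[0,0,0.0007,0]]]'

```text
time: 12.03
ee_pos: [605.8, -155.7, 30.4]
orientation: [2.43, 1.991, 0.0]
force: [-1.7, 1.2, 2.2]
finger_gap: 0.133
finger_force: 39.9
```

Run:
```python
from rel import *
from edges import *
c=cam("wrist");s=status.get_state();im,D=imaging.grab_frame("wrist");w=dict(im=im,D=D,K=c[0],R=c[1],t=c[2]);np.savez("pics/w8.npz",**w);cv2.imwrite("pics/w8.png",im[...,::-1])
go(*pan(-60,0),30.5,-11.4);print(s["force"],s["torque"])
G=cv2.GaussianBlur(cv2.cvtColor(im,cv2.COLOR_RGB2GRAY),(3,3),0).astype(float);S=cv2.cvtColor(im,cv2.COLOR_RGB2HSV)[...,1].astype(float)
a=world(c,fit(scan(G,0,range(295,365,3),140,162,1))[3],15.6,0);b=world(c,fit(scan(S,0,range(200,420,3),100,130,-1))[3],11.6,0)
l=world(c,fit(scan(G,1,range(160,240,2),340,390,-1))[3],21,0)
e=np.array([np.cos(np.radians(-11.4)),np.sin(np.radians(-11.4))]);n=np.array([-e[1],e[0]])
print("angles",a[1],b[1],l[1],"side gap",(b[2].mean(0)-a[2].mean(0))@n+0,"lip from TCP",(l[2].mean(0)-s["ee_pos"][:2])@e)
B=im[...,2].astype(int)-im[...,0];print("blue px",(B[150:250,330:400]>60).sum())
im,D=imaging.grab_frame("side");D0=np.load("pics/side0.npz");P0=cloud(cam("side"),D0["D"]);P=cloud(cam("side"),D)
m=(D0["im"].max(2)<60)&(P0[...,2]>15)&(P0[...,2]<30);m[:190]=0;m[222:]=0;m[:,:300]=0;m[:,352:]=0
k=m&(im.max(2)<60)&(P[...,2]<40)&(D>0);print("flap z before",np.median(P0[k][:,2]),"now",np.median(P[k][:,2]),k.sum())
cv2.imwrite("pics/s8.png",cv2.resize(im[170:310,200:400,::-1],None,fx=4,fy=4))
```

```text
at [ 605.8 -155.8   30.5] yaw -11.35 t 12.08 F [-1.5  0.9  2.2] gap 0.135 ff 39.9
shift mm [ -0.2 -37.3  -0.1] spin 0.0009 tilt [ 1.e-04  0.e+00 -1.e+00]
[-1.74184891  1.15551732  2.20850096] [ 0.12545762  0.43558324 -0.01084368]
angles -11.44422 -11.430538 78.67831 side gap 19.7450461370565 lip from TCP 41.74522452382497
blue px 0
flap z before 21.1024186058508 now 21.032093488655462 310
```

View pics/w8.png

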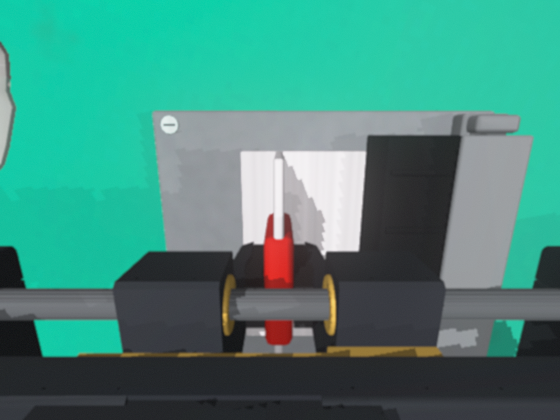

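View pics/s8.png

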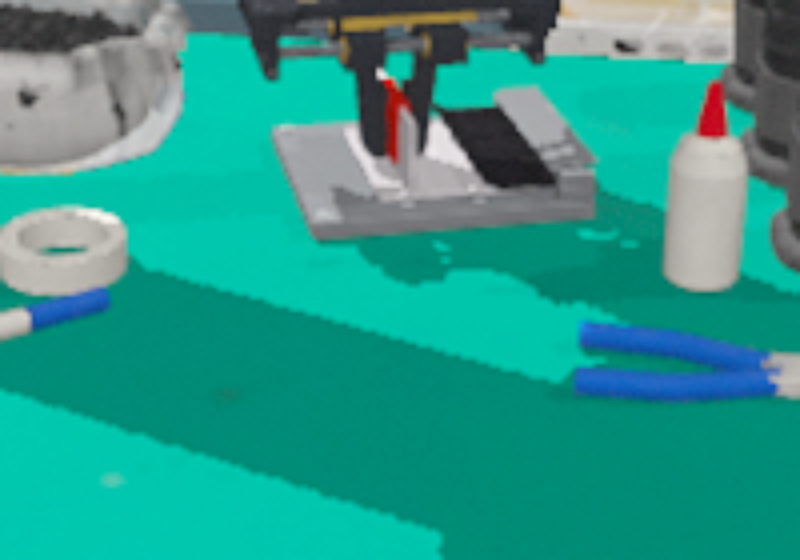

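The blue line is fully under the flap (no blue pixels left), the plate is square with about 37 mm inserted, and the flap is at rest. Next I'll raise the push to 10 N.

Call:
step_arm --moves '[[[0,0,0.0002,0],[0,0,0.0004,0],[0,0,0.0004,0],[0,0,0.0004,0]]]'

```text
time: 12.47
ee_pos: [605.8, -155.8, 30.4]
orientation: [2.43, 1.991, 0.0]
force: [-2.5, 0.4, 4.9]
finger_gap: 0.133
finger_force: 40.0
```

Call:
step_arm --moves '[[[0,0,0.0003,0],[0,0,0.0006,0],[0,0,0.0006,0],[0,0,0.0006,0],[0,0,0.0006,0],[0,0,0.0006,0]]]'

```text
time: 12.97
ee_pos: [605.9, -155.8, 30.4]
orientation: [2.43, 1.991, 0.0]
force: [-3.6, 2.3, 9.1]
finger_gap: 0.13
finger_force: 40.0
```

Call:
step_arm --moves '[[[0,0,0,0],[0,0,0,0],[0,0,0,0],[0,0,0,0]]]'

```text
time: 13.3
ee_pos: [605.9, -155.8, 30.3]
orientation: [2.43, 1.991, -0.0]
force: [-4.7, 2.4, 9.1]
finger_gap: 0.129
finger_force: 40.0
```

Run:
```python
from h import *
for i in range(4):
    im,D=imaging.grab_frame("wrist");s=status.get_state();print(s["force"].round(1),s["ee_pos"].round(1))
B=im[...,2].astype(int)-im[...,0];print("blue",(B[150:250,330:400]>60).sum())
print(r.hand_in())
```

```text
[-4.3  1.5 10.1] [ 605.9 -155.8   30.4]
[-3.3  1.3  9.4] [ 605.9 -155.8   30.3]
[-5.1  2.   9.6] [ 605.9 -155.8   30.4]
[-4.1  2.3  9.4] [ 605.9 -155.8   30.4]
blue 0
the job is handed in; nothing more can be done
None
```

The job is handed in: the flashing lies flat on the panel, centred and square, its front edge about 37 mm under the flap with the blue line out of sight and the flap measured at rest, still gripped and pressed down at about 10 N, finished at about 13.5 s.

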